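# Damp check along a book's hinge groove

### The job

Check the second-hand blue book for damp: lift the orange damp meter out of its block, set its spring nose in the groove beside the book's spine at the green mark and draw it along the groove to the red mark, always pressing lightly, with the meter square to the sloping cover and moving no faster than 8 cm a second while it touches the book. Finish holding it still there: nose on the red mark, meter square to the cover, nose pushed in about half way, not bottomed; the program ends with the meter still gripped and pressed, not put down or let go. Do not touch the book with the gripper and leave the other things where they are.

Things in the scene. Friction and masses are not known exactly. Their poses are not given: they have to be found in the camera images.
- meter: pen-shaped damp meter upright in its block, loose, 0.11 kg, 140 mm long. Origin: the end of its nose when fully out; z runs from nose to handle. Above the origin: thin steel spring nose 0-20 mm, black round barrel 16 mm across 20-60 mm, orange square handle 24 x 24 mm (flats facing its x and y) 60-140 mm, whose shoulder rests on the block. Lift it straight up 65 mm to clear the block
- meter_tip (a point): the very end of the steel nose (a ball end of 6 mm diameter), moving with the nose as it is pressed in
- nose (a joint): how far the spring nose is pushed into the meter, m: 0 = fully out, 0.012 = bottomed on a hard stop. The spring is 300 N/m with 1.2 N of preload, so it pushes 3 N at 0.006 and 4.8 N at 0.012
- holder: fixed pale wooden block, 72 x 72 x 70 mm tall, with an upright round hole 20 mm across and 66 mm deep in the middle of its top; origin: centre of its underside. The meter stands in it, its whole handle above the block
- book: dark blue hardback 205 (x) x 140 (y) x 34 mm (z), shut, fixed on a fixed sloping rest. Origin: centre of its underside. x runs up the slope (away from the robot, turned up to 17 degrees), y towards the spine, z square out of the cover, which slopes 18 degrees down to its -x end. A straight groove along x beside the spine, at y = 50 mm, is 10 mm wide and 2.5 mm deep, floor 31.5 mm above the origin
- start_mark (a point): green mark (a tab 10 mm wide crossing the groove) at the lower, tail end of the groove, 65 mm down from the book's middle. The point is in the middle of the groove, on its floor; its axes are the book's
- red_mark (a point): red mark (a tab 10 mm wide crossing the same groove) farther up, 90 to 132 mm from the green mark, different each time. The point is in the middle of the groove, on its floor; its axes are the book's
- mug: blue ceramic mug, 76 mm across, 85 mm tall, handle to one side; origin: centre of its underside. Leave alone
- paperback: red paperback lying flat, 175 x 110 x 22 mm; origin: centre of its underside. Leave alone
- small_book: yellow small book lying on the red paperback, 150 x 100 x 16 mm; origin: centre of its underside. Leave alone
- paste_jar: amber jar with white cap, 64 mm across, 75 mm tall; origin: centre of its underside. Leave alone
- label_roll: white paper label roll lying flat, a ring 70 mm across, 25 mm tall; origin: centre of its underside. Leave alone
- dust_brush: dusting brush lying flat on the table, about 0.2 m long; origin on its underside. Leave alone
- paperweight: brass paperweight, 68 mm across, 38 mm tall; origin: centre of its underside. Leave alone
Not all that is in view belongs to the job. What is shaped like the meter but purple or turquoise is not meant.

How it is judged:
By the outcome, as a careful person would: the job done as asked, in the order asked, and still so for the second after the job is handed in, while the arm keeps its last pose, push and grip.
It also fails if it takes over 51 s, if anything falls off the work surface, if the arm or the gripper's body presses on something with over 40 N, if the wrist force passes 120 N, or if a joint passes its speed limit or range.

### The arm

A 6-joint arm with a two-finger parallel gripper is mounted at the origin on the work surface. World frame = base frame: x ahead of the robot, y to its left, z up, the work surface at z = 0. Lengths are in m, angles in rad, forces in N, time in s.
With the tool pointing down it reaches from about 0.35 to 0.975 m from the base axis. Payload 4.9 kg.
Tool frame: the origin (TCP) lies midway between the tips of the shut fingers; the grasp point (between the pads) lies 19 mm behind it; x points along the fingers, y is the direction in which the jaws open and shut, and the axes are right-handed (so a half turn about x gives the same grasp; the last joint's range is limited). The gripper opens to 85 mm and grips with 20 to 120 N. Pads are 22 mm wide; open, the fingers measure 114 mm over their backs; the gripper's body (76 mm by 85 mm) begins 54 mm behind the grasp point. The pads swing forward as they close: fully open they stand 13 mm farther back than shut.
Start: joints at [-1.328, 0.053, 1.613, -0, 1.476, -0.119], TCP at [0.221, -0.585, 0.231] pointing down, gripper open.
Joint ranges: [-3.01, 3.01], [-1.01, 2.22], [0.06, 2.58], [-1.02, 4.17], [0.09, 2.62], [-3.14, 3.14]. Speed limits (rad/s): [2.57, 2.57, 3.14, 3.14, 3.14, 3.14].

### API

Orientations are given as a unit quaternion [w, x, y, z].
In Python, from plant import manip gives the robot as it stands.
- The arm moves only by the tool send_rows, never from a script. Its argument "motion" is a list that holds one entry, the list of rows, each a list of 6 numbers: the shift along the world's x, y, z in cm, then the turn, a rotation vector about the world's x, y, z in rad. A call has 1 to 12 rows; each row shifts and turns the commanded pose from where the row before left it; what a row does not reach is not made up. A row lasts 1/12 s, in which the tool goes at most 41.7 mm and 7.16 degrees, less where a joint would pass 70% of its speed; a pose out of reach is approached as far as the arm can. A call with a gripper value outside its range is refused whole. "fingers" is the closure, from 0 (fully open) to 1 (shut), set as the call begins (left out, the last holds). The fingers move at their own pace and stop on an object; the grip force is fixed at half the most. Time passes only in rows, so rows that do not move let the fingers close. It gives the time, the measured TCP pose, the force and the opening at its end, in the units of the state.
- manip.state(): the state, without advancing time (a new reading comes with each control period).
- manip.grab_frame(name): name is "scene" or "top"; returns the picture (384x512x3 uint8, red, green, blue); there is no depth.
- manip.calibration(name): a dict with "mtx" (3x3 intrinsics, pixels), "k1" (the pictures are not rectified: a ray, as slopes to the right and down, at radius r is drawn at 1 + k1 r^2 times it, then the intrinsics apply), "cam_to_world" (4x4, takes a point from camera to world coordinates). Camera axes: x right, y up, looking along -z (the intrinsics and any distortion apply to the point x, -y, -z); pixel columns grow to the right and rows downward; lengths in m; the calibration is good to about 2 mm. A picture is of the moment at which its call begins. calibration takes no time and is no camera call.
- manip.job_done(): hands the job in, once; it reports no verdict.
Trained networks look in the newest picture that a camera, given by its name, has taken for a name from the list of things; names that differ only in an ending like _2 or _b are one class to them, and where a whole thing is asked for, a point or a joint stands for the part that bears it (a point fixed in the world has none). Each returns a list of dicts, best first, with "confidence" (0 to 1); they miss things now and then, are a little off and sometimes report something else, mostly with a low value. They report only what shows in the picture. A call takes as long as a camera call. They do not tell look-alikes from the thing itself.
- manip.boxes_of(query, camera): "centre" ([x, y, z] in m, in the coordinates of the camera as it stood for that picture, good to about 4 mm: the middle of the surface that is visible of it).
- manip.trace(query, camera): "region" (384x512 bool, what is visible of it).
- manip.landmark_of(query, camera): "centre" ([x, y, z] in m, in the coordinates of the camera as it stood for that picture, good to about 4 mm: a listed point, or the origin of a listed thing).
The state is a dict: "time": time; "joint_pos": joint angles; "joint_vel": joint speeds; "joint_efforts": joint torques, N m; "tool_pos": TCP position; "tool_rot": TCP orientation; "contact_force": force on the tool from outside, world axes, zero at the start; "ft_torque": the same for the moment, N m; "gripper_width": opening from 0.0 (shut) to 1.0 (fully open).
Only numpy, scipy, OpenCV 4.12 (cv2) and the standard library are available. Lean on these libraries where they do the work, as an engineer would, in place of code of your own. Each camera call takes 0.05 s, during which the arm holds its last target.

## Working session

There is one attempt and no reset: what is moved stays moved. The work goes in short steps, Python scripts to look and compute and a tool call to move; the robot and the scene stay as the last step left them, time stands still between calls to the robot, and variables do not carry over. Pictures are saved under pics/ and viewed, and the job is handed in when it is done.

Besides the shell and the picture viewer there is one more tool, called after "Request:" by a JSON object that holds its "fn" and its "kwargs", one argument or row to a line. send_rows: Moves the arm, as the interface text tells. Its arguments: {"type":"object","properties":{"motion":{"type":"array","items":{"type":"array","items":{"type":"array","items":{"type":"number"}}}},"fingers":{"type":"number"}},"required":["motion"]}

```bash
ls; mkdir -p pics
cat > h.py <<'E'
import numpy as np,cv2
from plant import manip
from scipy.spatial.transform import Rotation as R
def save(img,n): cv2.imwrite('pics/'+n,cv2.cvtColor(img,cv2.COLOR_RGB2BGR))
def proj(P,c):
    T=np.array(c['cam_to_world']);p=(np.linalg.inv(T)@np.r_[P,1])[:3]
    s=np.array([p[0],-p[1]])/-p[2];s=s*(1+c['k1']*(s@s));K=np.array(c['mtx']);return (K@np.r_[s,1])[:2]
def ray(uv,c):
    K=np.array(c['mtx']);d=np.linalg.solve(K,np.r_[uv,1])[:2];s=d.copy()
    for _ in range(30): s=d/(1+c['k1']*(s@s))
    T=np.array(c['cam_to_world']);return T[:3,3],T[:3,:3]@np.array([s[0],-s[1],-1])
def w(p,c): return (np.array(c['cam_to_world'])@np.r_[p,1])[:3]
E
python3 - <<'E'
from h import *
np.set_printoptions(precision=4,suppress=True)
for n in ['scene','top']:
    im=manip.grab_frame(n);save(im,n+'0.png');c=manip.calibration(n);print(n,c)
    for q in ['meter','holder','book','start_mark','red_mark','meter_tip']:
        for r in manip.landmark_of(q,n): print(q,r['confidence'],w(r['centre'],c))
print(manip.state())
E
```

```text
pics
scene {'mtx': array([[424.6193,   0.    , 252.8359],
       [  0.    , 424.6193, 196.2751],
       [  0.    ,   0.    ,   1.    ]]), 'k1': 0.034084258520930145, 'cam_to_world': array([[-0.7507, -0.5089,  0.4212,  1.0669],
       [ 0.6605, -0.5903,  0.464 ,  0.5653],
       [ 0.0124,  0.6265,  0.7793,  1.0972],
       [ 0.    ,  0.    ,  0.    ,  1.    ]])}
meter 0.73 [ 0.4857 -0.2944  0.0015]
meter 0.67 [0.5859 0.2773 0.0023]
meter 0.65 [ 0.5954  0.3523 -0.0001]
meter 0.55 [0.4909 0.2887 0.0112]
holder 0.78 [ 0.4858  0.2854 -0.0007]
book 0.92 [0.5679 0.0291 0.0663]
start_mark 0.52 [ 0.4191 -0.5212 -0.0008]
start_mark 0.47 [0.4884 0.0571 0.075 ]
red_mark 0.43 [0.5723 0.0802 0.1019]
top {'mtx': array([[357.3554,   0.    , 260.8002],
       [  0.    , 357.3554, 192.1411],
       [  0.    ,   0.    ,   1.    ]]), 'k1': -0.06586937561068915, 'cam_to_world': array([[ 0.0023,  0.9949, -0.1012,  0.4029],
       [-0.9996,  0.005 ,  0.0267, -0.0174],
       [ 0.027 ,  0.1011,  0.9945,  1.1285],
       [ 0.    ,  0.    ,  0.    ,  1.    ]])}
meter 0.75 [0.5843 0.2747 0.0017]
meter 0.54 [ 0.588   0.3497 -0.0027]
meter 0.44 [0.4867 0.2855 0.0103]
holder 0.93 [0.486  0.2855 0.0047]
book 0.75 [0.5693 0.0316 0.0678]
start_mark 0.54 [0.4898 0.0571 0.0759]
start_mark 0.54 [ 0.6851 -0.3969  0.0231]
red_mark 0.43 [0.5764 0.0809 0.1051]
{'time': 0.7, 'joint_pos': array([-1.328 ,  0.0527,  1.6128,  0.    ,  1.476 , -0.119 ]), 'joint_vel': array([ 0.0027,  0.0031, -0.0008,  0.0001, -0.0011,  0.0017]), 'joint_efforts': array([  0.0012, -39.3555, -37.0366,   0.    ,   0.0006,   0.    ]), 'tool_pos': array([ 0.2212, -0.5845,  0.2314]), 'tool_rot': array([ 0.1273,  0.6956,  0.1272, -0.6956]), 'contact_force': array([-0.1868,  1.2206, -1.0833]), 'ft_torque': array([0.004, 0.007, 0.063]), 'gripper_width': 1.0032376926016047}
```

View pics/scene0.png

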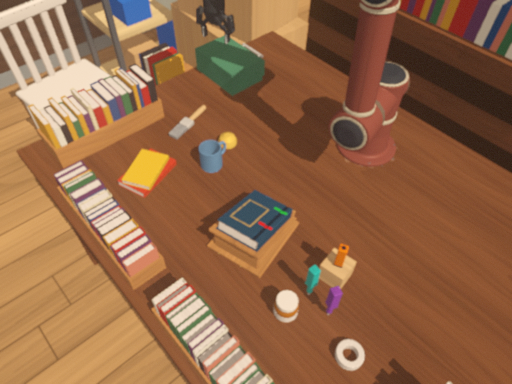

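View pics/top0.png

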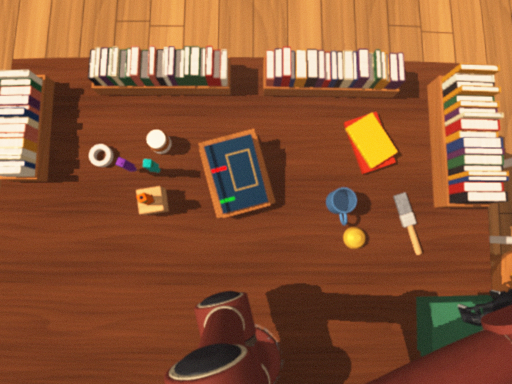

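Run:
```python
from h import *
c=cv2
i=cv2.imread('pics/top0.png'); a=i[60:240,140:340]; cv2.imwrite('pics/topz.png',cv2.resize(a,None,fx=3.3,fy=3.3,interpolation=cv2.INTER_CUBIC))
i=cv2.imread('pics/scene0.png'); a=i[130:330,220:460]; cv2.imwrite('pics/scenez.png',cv2.resize(a,None,fx=3,fy=3,interpolation=cv2.INTER_CUBIC))
```

```text
(no output)
```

View pics/topz.png

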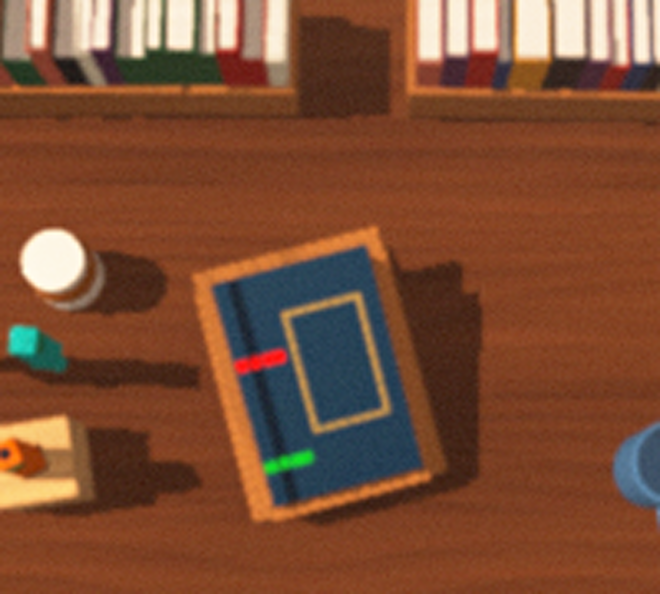

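View pics/scenez.png

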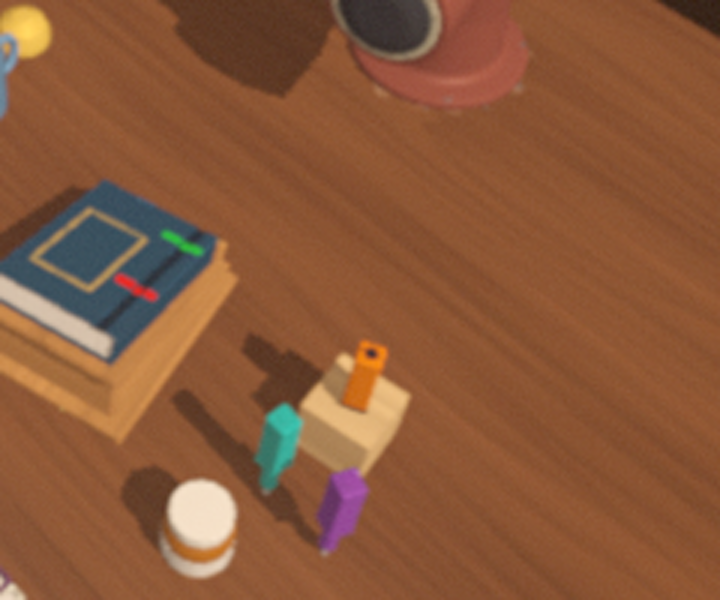

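The scene picture shows the orange meter in its block at about (342,255), the purple and turquoise decoys beside it, and the book with green (281,211) and red (265,226) tabs. The top picture has the book centred near (237,172), with the tabs at about (227,200) and (219,169) and the meter at (146,198).

```bash
cat > fit.py <<'E'
from h import *
from scipy.optimize import least_squares
np.set_printoptions(precision=4,suppress=True)
def cent(m,box):
    x0,y0,x1,y1=box; mm=np.zeros_like(m); mm[y0:y1,x0:x1]=m[y0:y1,x0:x1]
    v,u=np.nonzero(mm); return np.r_[u.mean(),v.mean()],len(u)
obs={}
for n,box in [('scene',(195,180,310,275)),('top',(190,125,280,222))]:
    im=cv2.cvtColor(cv2.imread(f'pics/{n}0.png'),cv2.COLOR_BGR2RGB).astype(int);r,g,b=im[...,0],im[...,1],im[...,2]
    o={}
    o['g'],k=cent((g>r+60)&(g>b+60),box);o['r'],k2=cent((r>g+110)&(r>b+90),box)
    blue=((b>r+5)).astype(np.uint8); M=np.zeros_like(blue);x0,y0,x1,y1=box;M[y0:y1,x0:x1]=blue[y0:y1,x0:x1]
    M=cv2.morphologyEx(M,cv2.MORPH_CLOSE,np.ones((9,9)))
    cs,_=cv2.findContours(M,cv2.RETR_EXTERNAL,2);cn=max(cs,key=cv2.contourArea);q=cv2.approxPolyDP(cn,6,True)[:,0]
    print(n,o,k,k2,q.tolist()); o['q']=q;o['cn']=cn;obs[n]=o
E
python3 fit.py
python3 - <<'E'
from h import *
i=cv2.imread('pics/top0.png'); a=i[175:220,125:180]; cv2.imwrite('pics/tm.png',cv2.resize(a,None,fx=12,fy=12,interpolation=cv2.INTER_CUBIC))
i=cv2.imread('pics/scene0.png'); a=i[235:295,315:365]; cv2.imwrite('pics/sm.png',cv2.resize(a,None,fx=9,fy=9,interpolation=cv2.INTER_CUBIC))
E
```

```text
scene {'g': array([280.0263, 210.6053]), 'r': array([264.8235, 225.4706])} 38 34 [[254, 191], [218, 219], [254, 238], [257, 249], [291, 209]]
top {'g': array([227.0635, 199.5873]), 'r': array([218.6825, 169.0317])} 63 63 [[249, 135], [205, 147], [224, 212], [267, 200]]
```

View pics/tm.png

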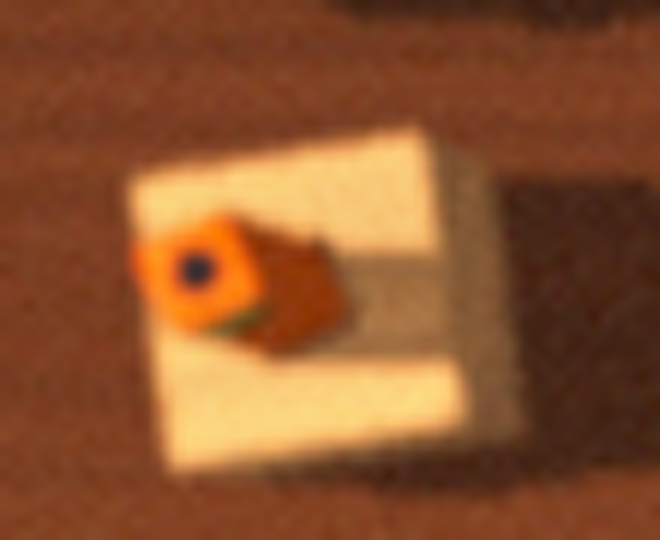

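View pics/sm.png

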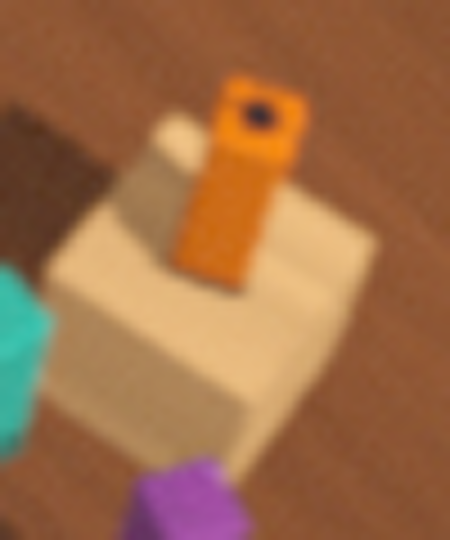

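```bash
cat >> fit.py <<'E'
C={n:manip.calibration(n) for n in obs}
def z2p(l,f,off): return (np.array(l)+.5)/f-.5+np.array(off)
mt=z2p([(135,245),(235,213),(270,300),(175,335)],12,(125,175))
ms=z2p([(228,75),(312,97),(290,165),(212,142)],9,(315,235))
def onz(uv,z,c): o,d=ray(uv,c); return o+d*(z-o[2])/d[2]
for n,l in [('top',mt),('scene',ms)]:
    P=np.array([onz(u,.15,C[n]) for u in l]); print('meter',n,P.mean(0)); e=np.diff(np.vstack([P,P[:1]]),axis=0)
    print(np.degrees(np.arctan2(e[:,1],e[:,0]))%90, np.linalg.norm(e,axis=1))
# book
def pose(p):
    yaw=p[3]; Rm=R.from_euler('z',yaw)*R.from_euler('y',-np.radians(18)); return p[:3],Rm
qc={'top':[(102.5,-70),(102.5,70),(-102.5,70),(-102.5,-70)]}
def res(p,ret=False):
    t,Rm=pose(p); r=[]
    for n in obs:
        off=np.array([0,0,0.]) 
        c=C[n]; dt=p[5+3*list(obs).index(n):][:3]
        for k,x in [('g',-.065),('r',-.065+p[4])]:
            r+=list(proj(t+Rm.apply([x,.05,.034])+dt,c)-obs[n][k])
        if n=='top': Q=obs[n]['q']; cor=qc['top']
        else: Q=obs[n]['q'][[0,1,3,4]]; cor=[(-102.5+0*0,-70)]*0
        if n=='top':
            for q,cc in zip(Q,cor): r+=list(.5*(proj(t+Rm.apply([cc[0]/1e3,cc[1]/1e3,.034])+dt,c)-q))
        else:
            for q,cc in zip(Q,[(-102.5,-70),(102.5,-70),(102.5,70),(-102.5,70)]): r+=list(.5*(proj(t+Rm.apply([cc[0]/1e3,cc[1]/1e3,.034])+dt,c)-q))
    return np.r_[np.array(r)/.5,p[5:]/.0015]
s=least_squares(res,[.568,.03,.067,.24,.1]+[0]*6)
p=s.x; t,Rm=pose(p); print(p,s.cost); print(res(p).round(1))
for k,x in [('g',-.065),('r',-.065+p[4])]: print(k,t+Rm.apply([x,.05,.0315]))
np.save('book.npy',p)
E
python3 fit.py
```

```text
scene {'g': array([280.0263, 210.6053]), 'r': array([264.8235, 225.4706])} 38 34 [[254, 191], [218, 219], [254, 238], [257, 249], [291, 209]]
top {'g': array([227.0635, 199.5873]), 'r': array([218.6825, 169.0317])} 63 63 [[249, 135], [205, 147], [224, 212], [267, 200]]
meter top [0.4866 0.2839 0.15  ]
[18.1704 23.6671 20.6733 25.8115] [0.024  0.0218 0.023  0.0229]
meter scene [0.4898 0.2856 0.15  ]
[31.3579 25.9598 29.4399 30.3013] [0.0246 0.025  0.0227 0.0241]
[ 0.5721  0.0256  0.0578  0.2804  0.0929  0.0001 -0.001   0.0005 -0.0001
  0.001  -0.0005] 34.60696147459497
[ 0.3  2.1  0.8  1.9 -1.  -1.3 -2.   1.   1.1 -6.   0.5 -0.1 -0.2 -0.5
 -0.9  0.8  2.3 -1.4 -0.7 -0.5 -0.1  0.9  1.9  0.2  0.  -0.7  0.3 -0.
  0.7 -0.3]
g [0.4895 0.0538 0.0677]
r [0.5744 0.0783 0.0964]
```

```bash
sed -i "s/Q=obs\[n\]\['q'\]\[\[0,1,3,4\]\]/Q=np.array([(254,191),(218,219)])/" fit.py; python3 fit.py | tail -8
cat > ov.py <<'E'
from h import *
import sys
p=np.load('book.npy')
t=p[:3];Rm=R.from_euler('z',p[3])*R.from_euler('y',-np.radians(18))
for n,f,(x0,y0,x1,y1) in [('scene',7,(205,180,305,260)),('top',6,(190,125,285,220))]:
    im=cv2.imread(f'pics/{n}0.png')[y0:y1,x0:x1]; im=cv2.resize(im,None,fx=f,fy=f,interpolation=cv2.INTER_CUBIC);c=manip.calibration(n)
    def L(a,b,col):
        q=[tuple(int(v) for v in ((proj(t+Rm.apply(np.array(z)/1e3),c)-[x0,y0])+.5)*f) for z in (a,b)]; cv2.line(im,q[0],q[1],col,1)
    for h in (34,0):
        K=[(102.5,-70,h),(102.5,70,h),(-102.5,70,h),(-102.5,-70,h)]
        for i in range(4): L(K[i],K[(i+1)%4],(255,255,255))
    L((-100,50,31.5),(100,50,31.5),(255,255,0))
    for x in (-65,-65+1e3*p[4]): L((x,35,34),(x,65,34),(255,0,255))
    cv2.imwrite(f'pics/ov_{n}{sys.argv[1]}.png',im)
E
python3 ov.py 1
```

```text
meter scene [0.4898 0.2856 0.15  ]
[31.3579 25.9598 29.4399 30.3013] [0.0246 0.025  0.0227 0.0241]
[ 0.5709  0.025   0.059   0.2817  0.0943 -0.0004 -0.0013  0.0005  0.0004
  0.0013 -0.0005] 13.195205930169125
[ 0.8  0.7  0.9  0.9 -0.8 -1.9 -1.7  0.3  0.  -0.  -1.   0.3  2.4 -1.3
 -0.7 -0.3  0.1  1.2  2.1  0.4 -0.3 -0.9  0.3  0.3  0.9 -0.3]
g [0.4883 0.0532 0.0688]
r [0.5744 0.0781 0.098 ]
```

View pics/ov_scene1.png

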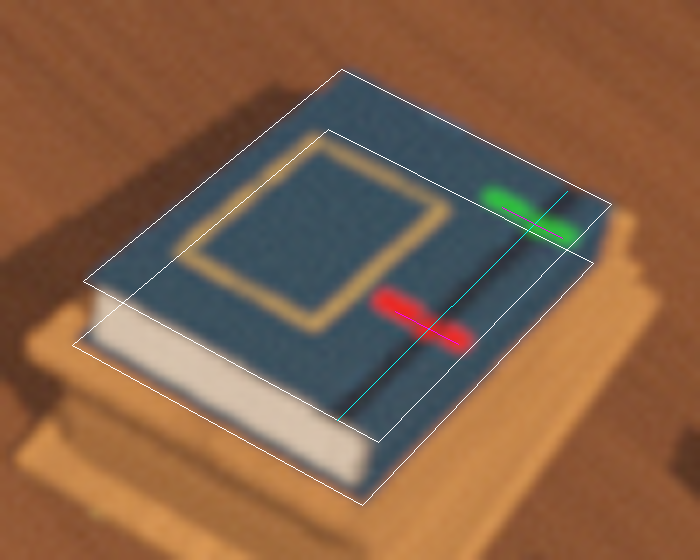

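View pics/ov_top1.png

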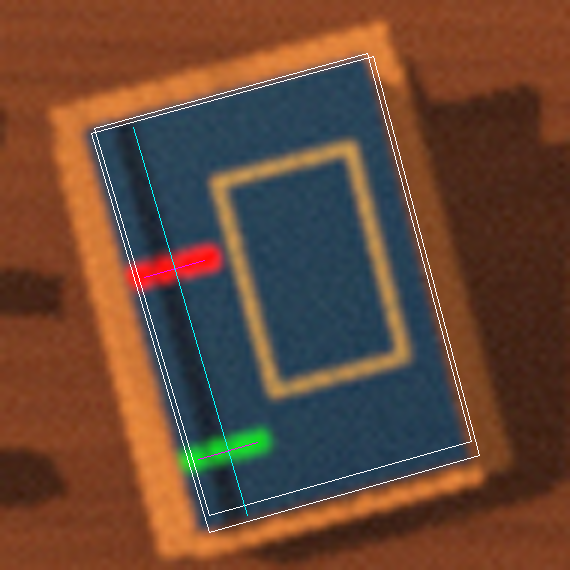

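```bash
cat > fit2.py <<'E'
from fit import *
print('-----')
# groove centreline by darkness: sample across predicted groove in each view
p0=np.load('book.npy');t0,R0=pose(p0)
gro={}
for n in obs:
    g=cv2.imread(f'pics/{n}0.png').astype(np.float32).sum(2);c=C[n];L=[]
    for x in list(np.arange(-40,12,4))+list(np.arange(45,95,4)):
        ys=np.arange(40,67,.5)
        uv=np.array([proj(t0+R0.apply([x/1e3,y/1e3,.034])+p0[5+3*list(obs).index(n):][:3],c) for y in ys]).astype(np.float32)
        v=cv2.remap(g,uv[:,0],uv[:,1],cv2.INTER_CUBIC).ravel()
        wt=np.clip(np.percentile(v,65)-v,0,None); wt*=np.abs(ys-ys[v.argmin()])<8; L.append((x,(wt*ys).sum()/wt.sum()))
    L=np.array(L); print(n,L[:,1].round(1))
    f=np.polyfit(L[:,0],L[:,1],1); 
    for _ in range(3):
        k=np.abs(np.polyval(f,L[:,0])-L[:,1])<2; f=np.polyfit(L[k,0],L[k,1],1)
    print(f,k.sum())
    gro[n]=[proj(t0+R0.apply([x/1e3,np.polyval(f,x)/1e3,.034])+p0[5+3*list(obs).index(n):][:3],c) for x in (-90,90)]
net={'g':[(.4884,.0571,.075),(.4898,.0571,.0759)],'r':[(.5723,.0802,.1019),(.5764,.0809,.1051)]}
def res2(p):
    t,Rm=pose(p); r=[]
    for i,n in enumerate(obs):
        c=C[n]; dt=p[6+3*i:][:3]
        for k,x in [('g',-.065),('r',-.065+p[4])]: r+=list((proj(t+Rm.apply([x,p[5],.034])+dt,c)-obs[n][k])/.4)
        a,b=[proj(t+Rm.apply([x,.05,.032])+dt,c) for x in (-.09,.09)]; d=(b-a)/np.linalg.norm(b-a)
        for q in gro[n]: e=q-a; r.append((d[0]*e[1]-d[1]*e[0])/.4)
        Q,cor=(obs[n]['q'],[(.1025,-.07),(.1025,.07),(-.1025,.07),(-.1025,-.07)]) if n=='top' else ([(254,191),(218,219),(256.5,239.5)],[(-.1025,-.07),(.1025,-.07),(.1025,.07)])
        for q,cc in zip(Q,cor): r+=list((proj(t+Rm.apply([*cc,.034])+dt,c)-q)/.8)
    for k,x in [('g',-.065),('r',-.065+p[4])]:
        for q in net[k]: r+=list((t+Rm.apply([x,.05,.0315])-q)/.006)
    return np.r_[r,p[6:]/.0015]
s=least_squares(res2,list(p0[:5])+[.047]+[0]*6,x_scale=[.01]*12);p=s.x
print(p,s.cost);print(res2(p).round(1));t,Rm=pose(p)
J=s.jac;print('sd',np.sqrt(np.diag(np.linalg.inv(J.T@J))))
for k,x in [('g',-.065),('r',-.065+p[4])]: print(k,t+Rm.apply([x,.05,.0315]))
np.save('book.npy',np.r_[p[:5],p[6:]]);np.save('book2.npy',p)
E
python3 fit2.py|sed -n '/-----/,$p'; python3 ov.py 2
```

```text
-----
scene [54.8 54.1 53.4 53.9 53.7 53.4 53.5 53.4 53.  52.6 53.3 53.2 53.2 52.6
 52.6 52.6 52.6 52.5 52.5 52.8 52.8 52.8 52.7 52.7 52.2 52.4]
[-0.0111 53.3475] 26
top [53.5 54.4 54.5 53.8 54.5 53.8 53.9 54.3 53.9 54.8 53.8 53.5 54.4 53.4
 53.5 53.7 52.3 54.  53.5 53.9 52.8 52.6 53.2 53.6 53.1 53.4]
[-0.0085 53.9379] 26
[ 0.5704  0.028   0.0622  0.2717  0.0937  0.0458  0.0001 -0.0012 -0.
 -0.0003  0.0012 -0.0007] 26.665273341555533
[ 0.2  0.  -0.3 -0.2 -0.4 -0.2  0.3 -2.4 -1.5  0.1  2.9  3.7  0.1 -0.4
 -0.4  0.  -0.5 -0.7  2.1 -1.2 -2.  -0.6 -1.8  1.7  1.1  1.3 -0.1 -0.
 -0.5 -0.3 -0.  -0.6  0.3  0.1 -0.2 -0.4 -0.  -0.7  0.1 -0.8 -0.  -0.2
  0.8 -0.5]
sd [0.0012 0.0012 0.002  0.0047 0.0012 0.0008 0.0012 0.0012 0.0014 0.0012
 0.0012 0.0015]
g [0.4881 0.057  0.072 ]
r [0.5739 0.0809 0.101 ]
```

View pics/ov_top2.png

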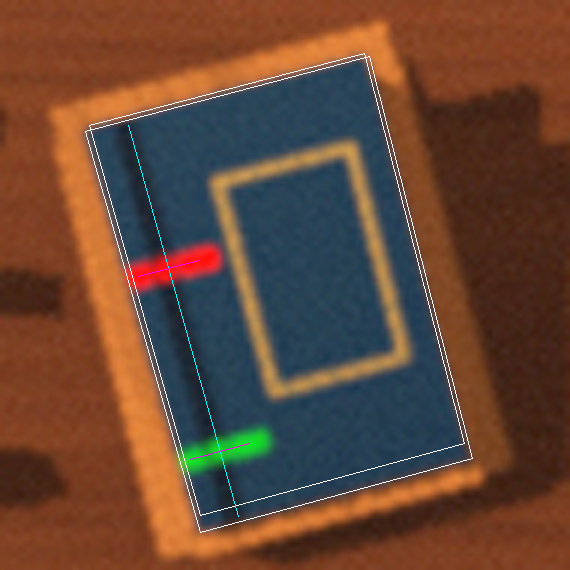

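View pics/ov_scene2.png

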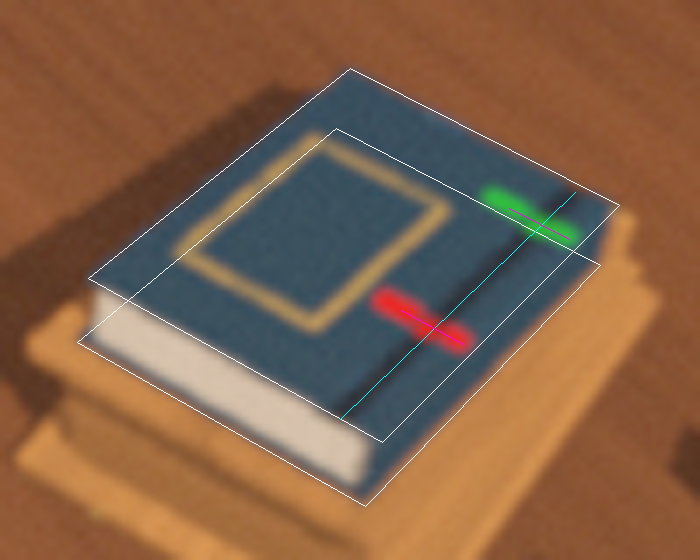

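Run:
```python
from h import *
np.set_printoptions(precision=4,suppress=True)
s=manip.state();q=s['tool_rot'];M=R.from_quat([q[1],q[2],q[3],q[0]]).as_matrix();print(s['time'],M)
print(np.degrees(np.arctan2(M[1,1],M[0,1])))
```

```text
0.7 [[ 0.      0.354  -0.9353]
 [-0.0001 -0.9353 -0.354 ]
 [-1.      0.0001  0.    ]]
-69.26894261663858
```

Request:
{"fn": "send_rows", "kwargs": {
  "motion": [
    [[1.1,3.6,0.5,0,0,0.003],[1.1,3.6,0.5,0,0,0.003],[1.1,3.6,0.5,0,0,0.003],[1.1,3.6,0.5,0,0,0.003],[1.1,3.6,0.5,0,0,0.003],[1.1,3.6,0.5,0,0,0.003],[1.1,3.6,0.5,0,0,0.003],[1.1,3.6,0.5,0,0,0.003],[1.1,3.6,0.5,0,0,0.003],[1.1,3.6,0.5,0,0,0.003],[1.1,3.6,0.5,0,0,0.003],[1.1,3.6,0.5,0,0,0.003]]
  ],
  "fingers": 0
}}

```text
time: 1.7
tool_pos: [0.3532, -0.1508, 0.2918]
tool_rot: [0.14, 0.694, 0.139, -0.693]
contact_force: [0.6, 0.5, -0.5]
gripper_width: 0.996
```

Request:
{"fn": "send_rows", "kwargs": {
  "motion": [
    [[1.1,3.6,0,0,0,0.003],[1.1,3.6,0,0,0,0.003],[1.1,3.6,0,0,0,0.003],[1.1,3.6,0,0,0,0.003],[1.1,3.6,0,0,0,0.003],[1.1,3.6,0,0,0,0.003],[1.1,3.6,0,0,0,0.003],[1.1,3.6,0,0,0,0.003],[1.1,3.6,0,0,0,0.003],[1.1,3.6,0,0,0,0.003],[1.1,3.6,0,0,0,0.003],[0,0,0,0,0,0]]
  ]
}}

```text
time: 2.7
tool_pos: [0.4746, 0.2483, 0.2904]
tool_rot: [-0.152, -0.69, -0.154, 0.691]
contact_force: [-0.9, -0.0, 0.3]
gripper_width: 1.002
```

Request:
{"fn": "send_rows", "kwargs": {
  "motion": [
    [[0.65,1.85,-2,0,0,0],[0.65,1.85,-2,0,0,0],[0,0,-2,0,0,0],[0,0,-1.0,0,0,0],[0,0,0,0,0,0],[0,0,0,0,0,0]]
  ]
}}

```text
time: 3.2
tool_pos: [0.487, 0.2799, 0.2213]
tool_rot: [-0.151, -0.691, -0.151, 0.691]
contact_force: [0.3, 0.4, 0.8]
gripper_width: 1.001
```

```bash
cat > look.py <<'E'
import sys
from h import *
def crop(n,tag,box,f):
    im=manip.grab_frame(n);save(im,f'{n}_{tag}.png');x0,y0,x1,y1=box
    cv2.imwrite(f'pics/{n}_{tag}z.png',cv2.resize(cv2.imread(f'pics/{n}_{tag}.png')[y0:y1,x0:x1],None,fx=f,fy=f,interpolation=cv2.INTER_CUBIC))
E
python3 - <<'E'
from look import *
np.set_printoptions(precision=4,suppress=True)
crop('scene','a',(280,190,400,310),5);crop('top','a',(90,140,210,240),5)
s=manip.state();print(s['tool_pos'],s['joint_pos'],s['time'])
E
```

```text
[0.488  0.2802 0.2232] [ 0.3891 -0.0922  1.7694 -0.      1.4617  1.5299] 3.3
```

View pics/scene_az.png

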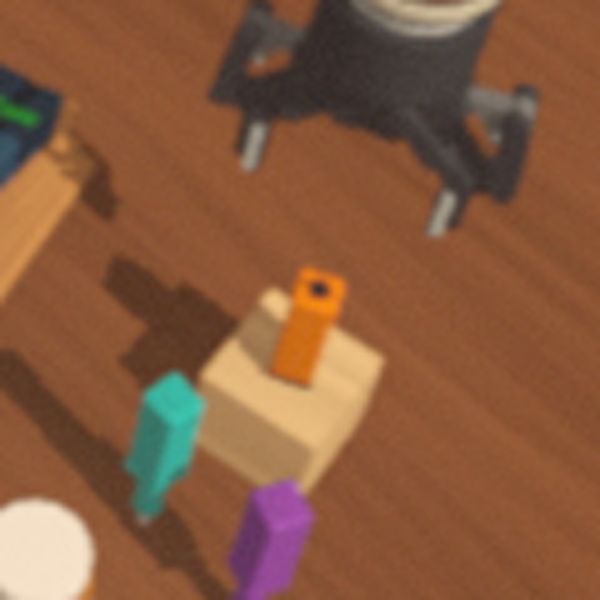

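View pics/top_az.png

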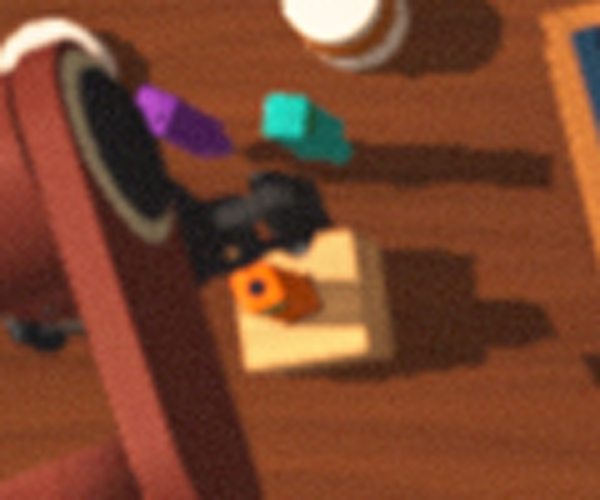

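Run:
```python
from h import *
np.set_printoptions(precision=4,suppress=True)
s=manip.state();q=s['tool_rot'];M=R.from_quat([q[1],q[2],q[3],q[0]]).as_matrix()
for k in (-.0425,0,.0425):
  P=s['tool_pos']+M@np.array([-.013,k,0])
  for n,b in(('scene',(280,190)),('top',(90,140))): print(n,(proj(P,manip.calibration(n))-b)*5+2)
```

```text
scene [429.728  218.7806]
top [137.2153 305.8647]
scene [344.8397 188.7817]
top [214.9265 271.0562]
scene [261.7977 159.4336]
top [292.6898 236.3151]
```

Request:
{"fn": "send_rows", "kwargs": {
  "motion": [
    [[0.05,0.25,-2,0,0,0],[0.05,0.25,-2,0,0,0],[0,0,-2,0,0,0],[0,0,-2,0,0,0],[0,0,-2,0,0,0],[0,0,-1.5,0,0,0],[0,0,-0.6,0,0,0],[0,0,0,0,0,0],[0,0,0,0,0,0]]
  ]
}}

```text
time: 4.05
tool_pos: [0.4891, 0.2856, 0.1018]
tool_rot: [0.151, 0.692, 0.151, -0.69]
contact_force: [0.3, 0.7, 0.2]
gripper_width: 1.002
```

Request:
{"fn": "send_rows", "kwargs": {
  "motion": [
    [[0,0,0,0,0,0],[0,0,0,0,0,0],[0,0,0,0,0,0],[0,0,0,0,0,0],[0,0,0,0,0,0],[0,0,0,0,0,0],[0,0,0,0,0,0],[0,0,0,0,0,0],[0,0,0,0,0,0]]
  ],
  "fingers": 1
}}

```text
time: 4.8
tool_pos: [0.4885, 0.2856, 0.1008]
tool_rot: [0.151, 0.691, 0.151, -0.691]
contact_force: [-0.0, 0.0, 3.7]
gripper_width: 0.271
```

Run:
```python
from look import *
np.set_printoptions(precision=4,suppress=True)
crop('scene','b',(280,190,400,310),5)
print(manip.state())
```

```text
{'time': 4.85, 'joint_pos': array([0.3975, 0.0295, 1.8635, 0.    , 1.2479, 1.5376]), 'joint_vel': array([-0.0016, -0.0017,  0.0027, -0.0009, -0.    ,  0.    ]), 'joint_efforts': array([  0.0449, -33.2639, -32.2018,   0.001 ,  -0.1288,   0.0039]), 'tool_pos': array([0.4885, 0.2856, 0.1008]), 'tool_rot': array([ 0.1511,  0.691 ,  0.1512, -0.6905]), 'contact_force': array([-0.818 , -0.4186,  4.8974]), 'ft_torque': array([-0.0906,  0.0888, -0.037 ]), 'gripper_width': 0.27462251649230957}
```

View pics/scene_bz.png

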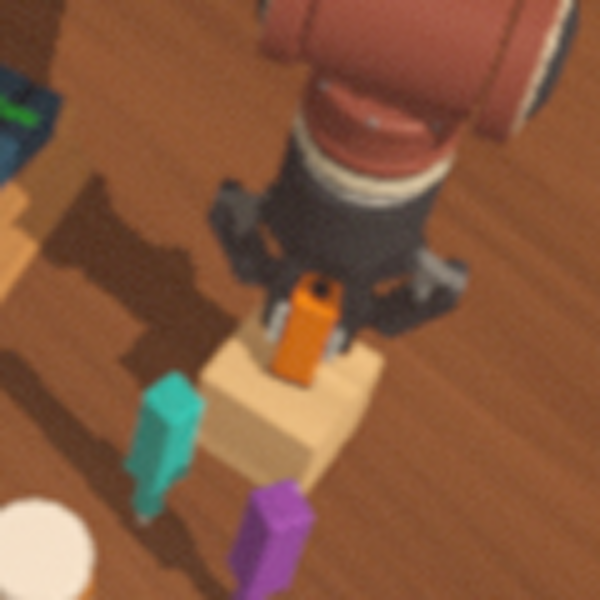

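Request:
{"fn": "send_rows", "kwargs": {
  "motion": [
    [[0,0,0.5,0,0,0],[0,0,1,0,0,0],[0,0,1.5,0,0,0],[0,0,1.5,0,0,0],[0,0,2,0,0,0],[0,0,2,0,0,0],[0,0,2,0,0,0],[0,0,2,0,0,0],[0,0,2,0,0,0],[0,0,0.5,0,0,0],[0,0,0,0,0,0],[0,0,0,0,0,0]]
  ]
}}

```text
time: 5.85
tool_pos: [0.4879, 0.2853, 0.2496]
tool_rot: [-0.151, -0.69, -0.151, 0.691]
contact_force: [0.3, -1.1, -2.5]
gripper_width: 0.272
```

Run:
```python
from look import *
np.set_printoptions(precision=4,suppress=True)
crop('scene','c',(280,150,400,290),5);crop('top','c',(90,140,210,240),5)
s=manip.state();print(s)
q=s['tool_rot'];M=R.from_quat([q[1],q[2],q[3],q[0]]).as_matrix();print(M)
for l in (0,.091):
  P=s['tool_pos']+M@np.array([l,0,0])
  print((proj(P,manip.calibration('scene'))-(280,150))*5+2)
```

```text
{'time': 5.95, 'joint_pos': array([ 0.3975, -0.0984,  1.7334,  0.    ,  1.5099,  1.5376]), 'joint_vel': array([-0.001 ,  0.0048,  0.0026, -0.0031,  0.0021, -0.0018]), 'joint_efforts': array([  0.013 , -34.4166, -38.7593,   0.0003,  -0.003 ,   0.    ]), 'tool_pos': array([0.4873, 0.2851, 0.2482]), 'tool_rot': array([-0.1513, -0.6896, -0.1509,  0.6919]), 'contact_force': array([ 0.4408,  0.4336, -1.4066]), 'ft_torque': array([ 0.0345, -0.0134, -0.0443]), 'gripper_width': 0.2761106506154213}
[[-0.0031  0.4176 -0.9086]
 [-0.0013 -0.9086 -0.4176]
 [-1.     -0.0001  0.0034]]
[357.9911 380.2986]
[324.5105 480.0437]
```

View pics/scene_cz.png

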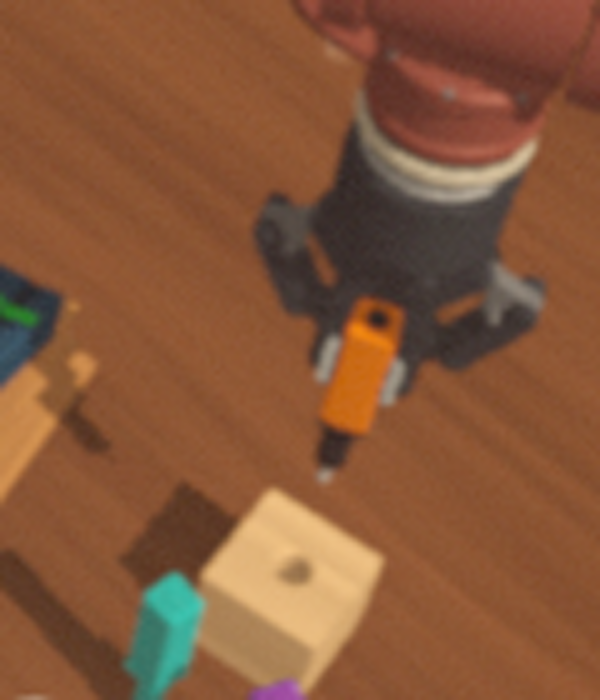

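View pics/top_cz.png

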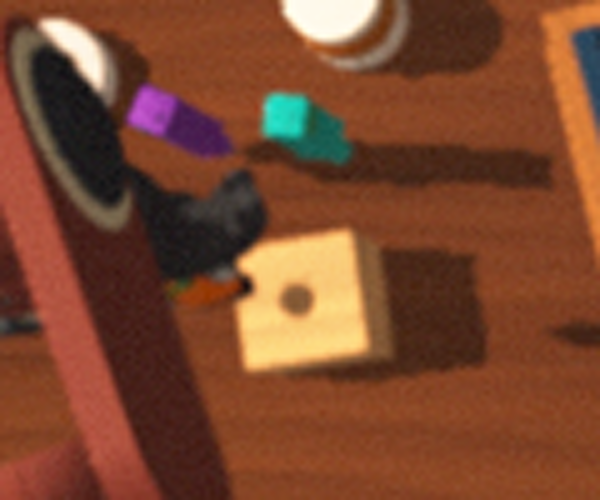

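```bash
cat > tgt.py <<'E'
from h import *
np.set_printoptions(precision=4,suppress=True)
p=np.load('book2.npy');t=p[:3];B=(R.from_euler('z',p[3])*R.from_euler('y',-np.radians(18))).as_matrix()
bx,by,n=B.T
Mt=np.c_[-n,bx,-by]
def cur():
    s=manip.state();q=s['tool_rot'];return s,R.from_quat([q[1],q[2],q[3],q[0]]).as_matrix()
def tipnow(): 
    s,M=cur(); return s['tool_pos']+.091*M[:,0]
def to(tip,label=''):
    s,M=cur(); d=(tip+.091*n-s['tool_pos'])*100; rv=R.from_matrix(Mt@M.T).as_rotvec(); print(label,'d cm',d,'rv',rv,np.linalg.norm(rv))
g=t+B@[-.065,.05,.0315]; r=t+B@[-.065+p[4],.05,.0315]
E
python3 - <<'E'
from tgt import *
print(bx,by,n,g,r); to(g+.02*n)
E
```

```text
[0.9162 0.2552 0.309 ] [-0.2683  0.9633  0.    ] [-0.2977 -0.0829  0.9511] [0.4881 0.057  0.072 ] [0.5739 0.0809 0.101 ]
 d cm [ -3.2306 -23.734   -7.0606] rv [-0.1405 -0.3116  1.3998] 1.4408917425096832
```

Request:
{"fn": "send_rows", "kwargs": {
  "motion": [
    [[-0.2,-1.7,0.5,-0.01,-0.0223,0.1],[-0.2,-1.7,0.5,-0.01,-0.0223,0.1],[-0.2,-1.7,0.5,-0.01,-0.0223,0.1],[-0.2,-1.7,0,-0.01,-0.0223,0.1],[-0.2,-1.7,0,-0.01,-0.0223,0.1],[-0.2,-1.7,0,-0.01,-0.0223,0.1],[-0.2,-1.7,0,-0.01,-0.0223,0.1],[-0.2,-1.7,0,-0.01,-0.0223,0.1],[-0.2,-1.7,0,-0.01,-0.0223,0.1],[-0.3,-1.7,0,-0.01,-0.0223,0.1],[-0.3,-1.7,0,-0.01,-0.0223,0.1],[-0.3,-1.7,0,-0.01,-0.0223,0.1]]
  ]
}}

```text
time: 6.95
tool_pos: [0.4601, 0.0809, 0.2632]
tool_rot: [0.57, 0.554, 0.456, -0.399]
contact_force: [1.0, 1.0, -0.9]
gripper_width: 0.272
```

Request:
{"fn": "send_rows", "kwargs": {
  "motion": [
    [[-0.3,-1.7,-0.5,-0.01,-0.0223,0.1],[-0.3,-1.7,-1,-0.01,-0.0223,0.1],[0,0,-1,0,0,0],[0,0,-1,0,0,0],[0,0,-1,0,0,0],[0,0,0,0,0,0],[0,0,0,0,0,0],[0,0,0,0,0,0]]
  ]
}}

```text
time: 7.62
tool_pos: [0.4554, 0.0482, 0.2205]
tool_rot: [0.622, 0.511, 0.491, -0.333]
contact_force: [0.6, -0.9, 0.6]
gripper_width: 0.269
```

Run:
```python
from tgt import *
from look import crop
to(g+.02*n); s,M=cur(); print(s['joint_pos'],s['contact_force'],s['time'],tipnow())
crop('scene','d',(230,140,330,240),6);crop('top','d',(180,120,280,220),6)
for nm,b in (('scene',(230,140)),('top',(180,120))): print(nm,(proj(tipnow(),manip.calibration(nm))-b)*6+2.5)
```

```text
d cm [-0.0415 -0.0464 -4.2894] rv [-0.0039 -0.0007 -0.0026] 0.004732175037154069
[-0.1364 -0.6066  2.1878  0.1331  1.2744 -0.4305] [ 0.5891 -0.858   0.6112] 7.6167 [0.4824 0.0562 0.1339]
scene [325.7514 350.6678]
top [271.9245 479.8545]
```

View pics/scene_dz.png

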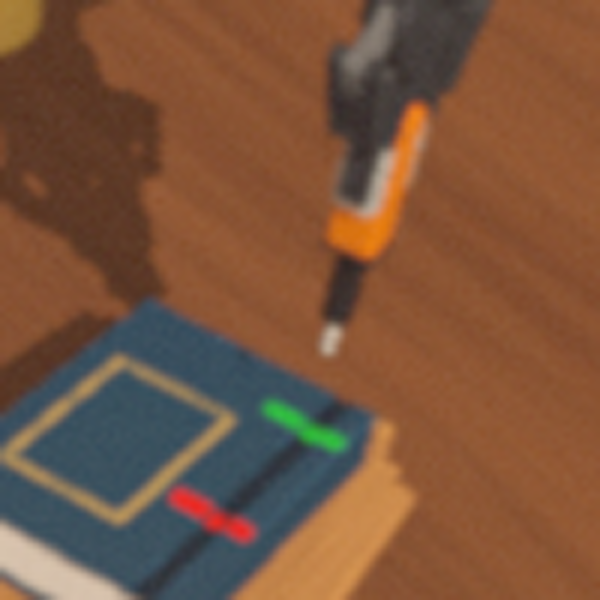

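View pics/top_dz.png

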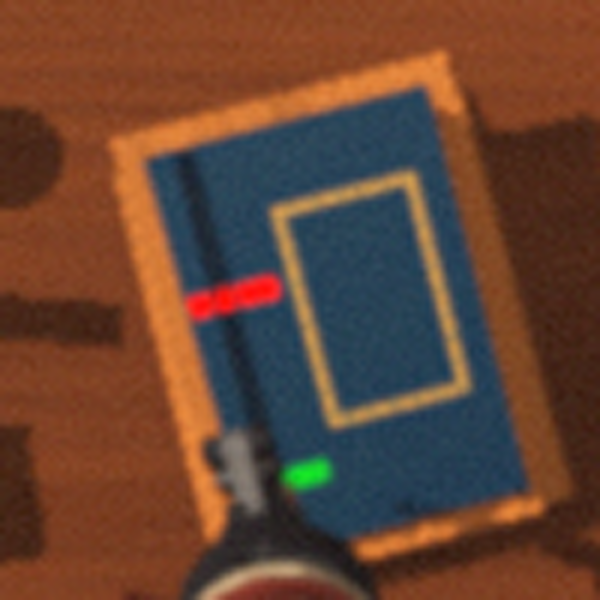

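```bash
cat > rect.py <<'E'
from tgt import *
def rectify(nm,dt=np.zeros(3),res=.5,z=.034):
    im=cv2.imread(f'pics/{nm}0.png').astype(np.float32);c=manip.calibration(nm)
    xs=np.arange(-115,115,res);ys=np.arange(-85,85,res)
    T=np.array(c['cam_to_world']);K=np.array(c['mtx'])
    X,Y=np.meshgrid(xs/1e3,ys/1e3,indexing='ij');P=t+dt+np.stack([X,Y,0*X+z],-1)@B.T
    q=(P-T[:3,3])@T[:3,:3];s=np.stack([q[...,0],-q[...,1]],-1)/-q[...,2:];s=s*(1+c['k1']*(s**2).sum(-1,keepdims=True))
    uv=(s@K[:2,:2].T+K[:2,2]).astype(np.float32)
    return xs,ys,cv2.remap(im,uv[...,0],uv[...,1],cv2.INTER_CUBIC)
if __name__=='__main__':
  for nm in('top','scene'):
    xs,ys,I=rectify(nm)
    cv2.imwrite(f'pics/rect_{nm}.png',np.clip(cv2.resize(I[::-1,::-1],None,fx=1.6,fy=1.2),0,255))
    k=(xs>-40)&(xs<15)|(xs>45)&(xs<85)
    prof=I[k].mean(0)
    print(nm)
    for a,b in((-80,-60),(36,82)):
        for y in np.arange(a,b,1.5): print(y,prof[np.argmin(abs(ys-y))].round(0).astype(int),end=' ')
        print()
    k=(ys>-60)&(ys<-42); prof=I[:,k].mean(1)
    for a,b in((-112,-92),(92,112)):
        for x in np.arange(a,b,1.5): print(x,prof[np.argmin(abs(xs-x))].round(0).astype(int),end=' ')
        print()
    for nme,ch in(('green',1),('red',2)):
        d=I[...,ch]-I[...,[c for c in range(3) if c!=ch]].max(-1)
        d[:,(ys<20)|(ys>72)]=0; d[(xs<-90)|(xs>70)]=0
        px=d.max()*.5
        m=d>px; a,b=np.nonzero(m); print(nme,'x',xs[a].mean(),'y',ys[b].min(),ys[b].max(),ys[b].mean(), 'x range',np.percentile(xs[a],[2,98]), 'slope',np.polyfit(ys[b],xs[a],1)[0])
E
python3 rect.py
```

```text
top
-80.0 [ 37  74 133] -78.5 [ 38  74 133] -77.0 [ 37  73 132] -75.5 [ 36  72 130] -74.0 [ 36  72 130] -72.5 [ 39  72 127] -71.0 [ 46  71 120] -69.5 [ 57  68 103] -68.0 [68 66 79] -66.5 [79 65 57] -65.0 [85 66 44] -63.5 [87 65 39] -62.0 [87 66 38] -60.5 [87 66 38] 
36.0 [87 68 41] 37.5 [88 68 42] 39.0 [88 68 42] 40.5 [88 68 41] 42.0 [87 67 41] 43.5 [84 64 40] 45.0 [78 60 38] 46.5 [70 54 36] 48.0 [61 47 33] 49.5 [54 41 31] 51.0 [50 39 30] 52.5 [49 38 30] 54.0 [52 40 30] 55.5 [58 45 32] 57.0 [68 53 35] 58.5 [78 60 39] 60.0 [85 66 41] 61.5 [87 67 41] 63.0 [88 67 40] 64.5 [88 67 39] 66.0 [88 67 43] 67.5 [87 71 58] 69.0 [84 78 89] 70.5 [ 78  90 128] 72.0 [ 70 103 165] 73.5 [ 62 113 193] 75.0 [ 57 119 207] 76.5 [ 55 121 211] 78.0 [ 55 121 211] 79.5 [ 55 122 211] 81.0 [ 56 123 213] 
-112.0 [ 56 123 215] -110.5 [ 55 123 214] -109.0 [ 49 112 200] -107.5 [ 43  97 175] -106.0 [ 43  82 147] -104.5 [ 50  72 117] -103.0 [61 66 90] -101.5 [71 62 66] -100.0 [77 61 50] -98.5 [82 63 41] -97.0 [84 63 37] -95.5 [83 62 35] -94.0 [83 62 36] -92.5 [84 63 38] 
92.0 [88 67 41] 93.5 [89 68 41] 95.0 [89 69 42
[... 1312 characters left out ...]
.5 [80 81 99] -100.0 [85 81 87] -98.5 [90 80 76] -97.0 [92 80 67] -95.5 [94 79 61] -94.0 [95 79 58] -92.5 [95 79 57] 
92.0 [93 80 58] 93.5 [93 79 57] 95.0 [92 79 56] 96.5 [93 80 60] 98.0 [96 85 69] 99.5 [100  94  85] 101.0 [109 108 107] 102.5 [120 126 134] 104.0 [133 145 159] 105.5 [146 163 181] 107.0 [156 176 197] 108.5 [162 184 205] 110.0 [164 187 208] 111.5 [163 186 208] 
green x -65.3361797752809 y 22.0 66.5 45.14494382022472 x range [-72.  -57.5] slope 0.0530315426788119
red x 28.493479273404752 y 22.5 66.5 44.28970656730321 x range [22.  35.5] slope 0.030791175810225273[ WARN:0@0.354] global loadsave.cpp:1063 imwrite_ Unsupported depth image for selected encoder is fallbacked to CV_8U.
```

View pics/rect_top.png

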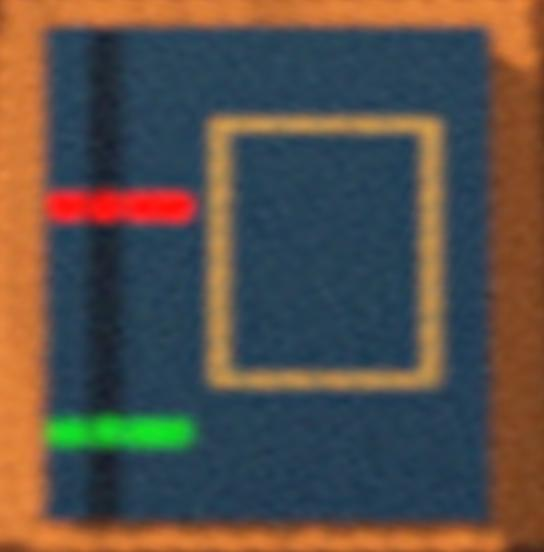

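View pics/rect_scene.png

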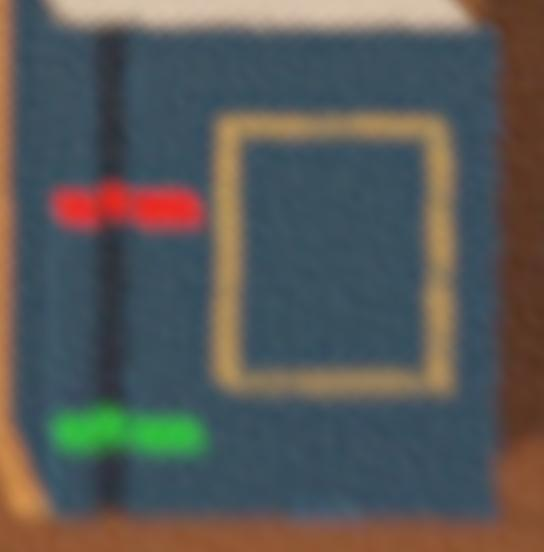

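Run:
```python
from h import *
np.set_printoptions(precision=4,suppress=True)
for nm,uv,b in(('top',(297,299),(90,140)),('scene',(296,570),(280,150))):
    o,d=ray((np.array(uv)+.5)/5-.5+b,manip.calibration(nm));print(nm,o+d*(.07-o[2])/d[2])
i=cv2.imread('pics/scene_d.png')[180:215,265:305];cv2.imwrite('pics/nose.png',cv2.resize(i,None,fx=16,fy=16,interpolation=cv2.INTER_CUBIC))
from tgt import *
print((proj(tipnow(),manip.calibration('scene'))-(265,180)+.5)*16,(proj(tipnow()+.02*n,manip.calibration('scene'))-(265,180)+.5)*16,(proj(tipnow()+.06*n,manip.calibration('scene'))-(265,180)+.5)*16)
```

```text
top [0.4873 0.286  0.07  ]
scene [0.4896 0.2871 0.07  ]
[310.0037 296.4476] [334.8069 208.0717] [385.8736  26.1878]
```

View pics/nose.png

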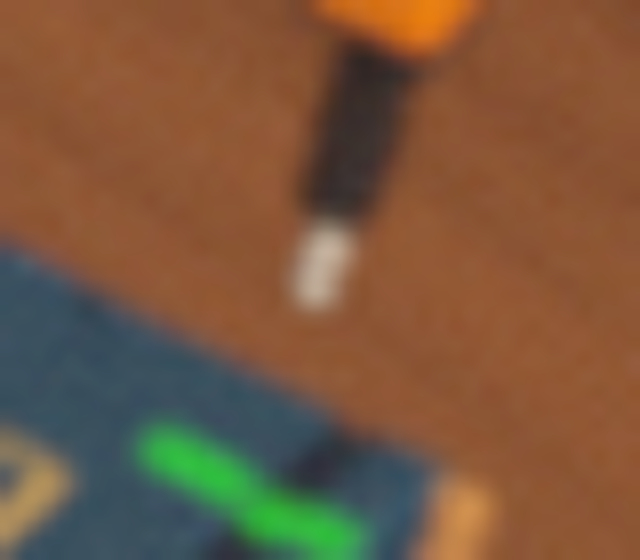

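Run:
```python
from tgt import *
to(t+B@[-.065,.0493,.0315+.008])
```

```text
d cm [ 0.3085  0.0074 -5.5017] rv [-0.0037  0.0005 -0.0024] 0.004413136725900146
```

Request:
{"fn": "send_rows", "kwargs": {
  "motion": [
    [[0.05,0,-1,-0.0037,0,-0.0024],[0.05,0,-1,0,0,0],[0.05,0,-1,0,0,0],[0.05,0,-0.8,0,0,0],[0.05,0,-0.8,0,0,0],[0.06,0,-0.6,0,0,0],[0,0,-0.3,0,0,0],[0,0,0,0,0,0],[0,0,0,0,0,0],[0,0,0,0,0,0]]
  ]
}}

```text
time: 8.55
tool_pos: [0.4587, 0.0474, 0.166]
tool_rot: [0.623, 0.511, 0.489, -0.335]
contact_force: [-0.1, 0.2, -1.3]
gripper_width: 0.273
```

```bash
cat > chk.py <<'E'
from tgt import *
import sys
def chk(tag,N=8):
    F=[];Pz=[]
    for i in range(N):
        im=manip.grab_frame('scene'); s,M=cur(); F.append(s['contact_force']@n); Pz.append(B.T@(s['tool_pos']+.091*M[:,0]-t)*1e3)
    save(im,f's_{tag}.png'); F=np.array(F)
    print('t',s['time'],'Fn %.2f +- %.2f'%(F.mean(),F.std()/N**.5),'tip book mm',np.mean(Pz,0),'w',s['gripper_width'])
    P=t+B@(np.mean(Pz,0)/1e3); i=cv2.imread(f'pics/s_{tag}.png')[190:235,255:305];i=cv2.resize(i,None,fx=12,fy=12,interpolation=cv2.INTER_CUBIC)
    q=(proj(P,manip.calibration('scene'))-(255,190)+.5)*12;print('tip pred',q, 'rot err',R.from_matrix(Mt@M.T).as_rotvec())
    cv2.imwrite(f'pics/s_{tag}z.png',i)
if __name__=='__main__': chk(sys.argv[1],int(sys.argv[2]) if len(sys.argv)>2 else 8)
E
python3 chk.py e 10
```

```text
t 9.05 Fn -1.35 +- 0.13 tip book mm [-65.5245  48.736   39.1952] w 0.27447871816634595
tip pred [326.3216 244.1279] rot err [-0.0001 -0.0005  0.001 ]
```

View pics/s_ez.png

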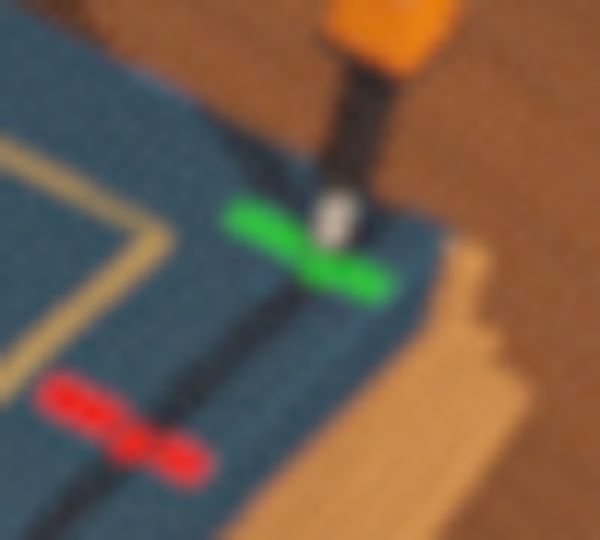

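```bash
cat > ovd.py <<'E'
from tgt import *
import sys
tag=sys.argv[1];f=12
im=cv2.resize(cv2.imread(f'pics/s_{tag}.png')[190:240,250:305],None,fx=f,fy=f,interpolation=cv2.INTER_CUBIC);c=manip.calibration('scene')
T=lambda z:tuple(int(v) for v in (proj(t+B@(np.array(z)/1e3),c)-(250,190)+.5)*f)
for y,z,col in((45,34,(255,255,255)),(55,34,(255,255,255)),(50,31.5,(255,255,0))): cv2.line(im,T((-100,y,z)),T((60,y,z)),col,1)
for x in(-70,-60): cv2.line(im,T((x,25,34)),T((x,70,34)),(255,0,255),1)
tip=np.array([float(v) for v in sys.argv[2:5]])
cv2.line(im,T(tip),T((tip[0],tip[1],31.5)),(0,255,255),1)
cv2.imwrite(f'pics/ovd_{tag}.png',im)
E
python3 ovd.py e -65.5 48.74 39.2
```

```text
(no output)
```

View pics/ovd_e.png

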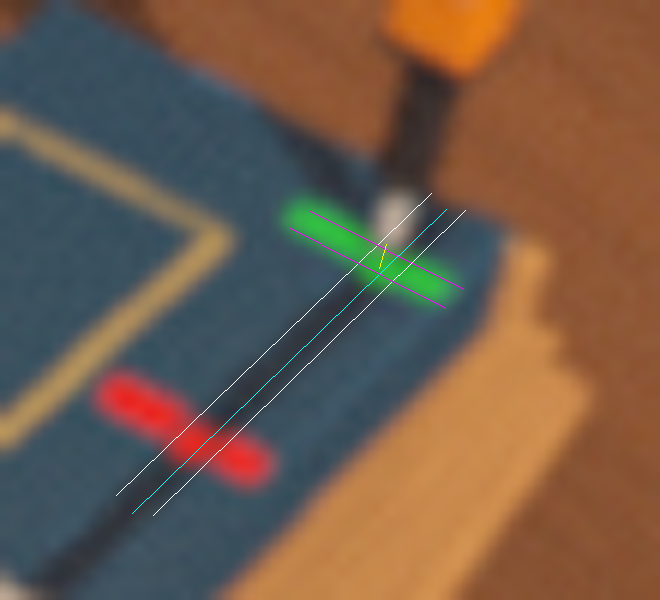

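```bash
cat > meas.py <<'E'
import rect
from rect import *
from scipy.ndimage import gaussian_filter1d
for nm in('top','scene'):
    xs,ys,I=rectify(nm); G=I.sum(2); L=[]
    for x in list(range(-48,12,6))+list(range(42,96,6)):
        v=G[abs(xs-x)<4].mean(0); k=(ys>40)&(ys<64); yy=ys[k];v=gaussian_filter1d(v[k],1); base=np.percentile(v,70);h=(base+v.min())/2
        m=v<h; i0=np.nonzero(m)[0][0];i1=np.nonzero(m)[0][-1]
        a=np.interp(h,[v[i0],v[i0-1]],[yy[i0],yy[i0-1]]);b=np.interp(h,[v[i1],v[i1+1]],[yy[i1],yy[i1+1]]);L.append((x,(a+b)/2,b-a))
    L=np.array(L);f=np.polyfit(L[:,0],L[:,1],1);print(nm,'slope',f[0],'y at -65',np.polyval(f,-65),'at 28',np.polyval(f,28.5),'width',L[:,2].mean(),'sd',np.std(L[:,1]-np.polyval(f,L[:,0])))
E
python3 meas.py
python3 - <<'E'
import numpy as np
p=np.load('book2.npy');p[3]-=.009;np.save('book2.npy',p)
E
python3 meas.py; python3 rect.py 2>/dev/null| grep -E "top|scene|x range"
```

```text
top slope 0.00043264213302726933 y at -65 51.842066852161224 at 28 51.882518891599275 width 9.714803052603136 sd 0.17610714304608596
scene slope -0.0024676213715286123 y at -65 50.27687563189979 at 28 50.04615303366187 width 8.872022570240155 sd 0.2924531719304093
top slope 0.009140294066863277 y at -65 51.198878898805766 at 28 52.05349639405748 width 9.689634100674477 sd 0.19251035768456073
scene slope 0.006113597965584194 y at -65 49.56490721079083 at 28 50.13652862057295 width 8.855770208272117 sd 0.2923217704803865
top
green x -65.88545347467608 y 25.0 68.0 46.46171967020024 x range [-71. -61.] slope -0.010538378650253855
red x 28.157057654075548 y 25.0 71.0 47.60313121272366 x range [22.5 33.5] slope -0.0010194931885327387
scene
green x -65.90188172043011 y 21.5 66.0 44.39493727598566 x range [-72.5 -58. ] slope 0.04201945855376884
red x 27.955373831775702 y 22.5 66.5 44.342757009345796 x range [21.5 35. ] slope 0.021538421687341096
```

```bash
python3 - <<'E'
import numpy as np
p=np.load('book2.npy');p[3]+=.009;np.save('book2.npy',p);print(p[3])
E
python3 - <<'E'
from tgt import *
to(t+B@[-.0654,.0499,.0335]); print(-n*.1, bx*.5)
E
```

```text
0.2716725157061605
 d cm [ 0.1723  0.1568 -0.4982] rv [-0.0001 -0.0005  0.001 ] 0.0011259479716328711
[ 0.0298  0.0083 -0.0951] [0.4581 0.1276 0.1545]
```

Request:
{"fn": "send_rows", "kwargs": {
  "motion": [
    [[-0.03,0.11,0,0,0,0],[0.06,0.017,-0.19,0,0,0],[0.06,0.017,-0.19,0,0,0],[0.05,0.016,-0.16,0,0,0],[0,0,0,0,0,0],[0,0,0,0,0,0]]
  ]
}}

```text
time: 9.55
tool_pos: [0.4597, 0.0491, 0.1599]
tool_rot: [0.623, 0.511, 0.489, -0.335]
contact_force: [-1.0, 0.3, -0.8]
gripper_width: 0.275
```

```bash
python3 chk.py f 10
```

```text
t 10.05 Fn -0.79 +- 0.11 tip book mm [-65.9276  50.0328  33.164 ] w 0.2715693992115222
tip pred [326.2359 264.4038] rot err [-0.0001 -0.0007  0.001 ]
```

View pics/s_fz.png

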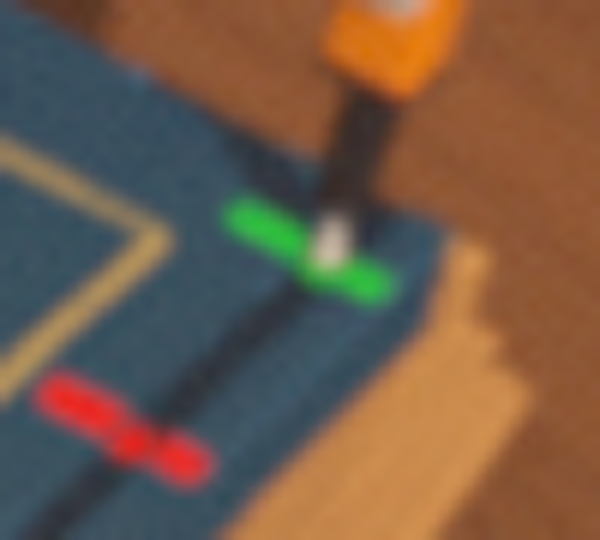

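Run:
```python
from tgt import *
c=manip.calibration('scene')
for f in('scene0','s_f'):
    g=cv2.imread(f'pics/{f}.png').astype(float).sum(2)
    for v in (216,219,221,230,232,234): print(f,v,[int(x) for x in g[v,253:292]])
for x in(-65,-50,-30,0,28,50):
    print(x,*[proj(t+B@(np.array([x,y,z])/1e3),c) for y,z in((45,34),(55,34),(50,31.5))])
```

```text
scene0 216 [235, 235, 231, 234, 245, 295, 363, 402, 393, 342, 269, 231, 226, 232, 237, 234, 235, 236, 235, 234, 228, 207, 188, 166, 156, 161, 190, 209, 230, 241, 233, 243, 253, 238, 225, 224, 238, 305, 370]
scene0 219 [233, 246, 314, 380, 406, 391, 327, 257, 237, 230, 234, 235, 231, 239, 233, 237, 231, 223, 217, 190, 171, 163, 172, 203, 219, 230, 241, 234, 254, 247, 243, 231, 219, 234, 266, 333, 378, 410, 418]
scene0 221 [312, 375, 405, 385, 329, 297, 310, 321, 296, 269, 242, 233, 239, 229, 230, 228, 208, 185, 165, 166, 184, 203, 223, 233, 236, 236, 245, 255, 238, 231, 224, 229, 269, 320, 373, 408, 419, 415, 416]
scene0 230 [229, 232, 235, 238, 237, 234, 236, 196, 183, 173, 172, 190, 221, 234, 246, 257, 281, 292, 294, 256, 233, 226, 229, 270, 330, 370, 390, 400, 394, 391, 406, 414, 413, 410, 410, 417, 409, 411, 419]
scene0 232 [236, 239, 241, 245, 238, 216, 186, 159, 166, 182, 212, 233, 252, 240, 235, 231, 235, 239, 230, 223, 228, 253, 311, 380, 402, 404, 396, 385, 402, 405, 410, 412, 407, 419, 414, 409, 412, 422, 419]
scene0 234 [244, 249, 240, 216, 191, 173, 168, 184, 227, 237, 243
[... 1043 characters left out ...]
36, 235, 228, 234, 236, 232, 258, 319, 375, 399, 401, 395, 393, 398, 416, 410, 412, 408, 415, 418, 409, 417, 422, 418]
s_f 234 [242, 248, 248, 217, 191, 171, 158, 197, 219, 239, 238, 247, 235, 242, 230, 238, 226, 231, 232, 252, 297, 351, 387, 397, 397, 395, 395, 407, 404, 403, 407, 414, 414, 410, 411, 425, 429, 407, 349]
-65 [280.1655 210.7145] [283.0276 212.1915] [281.4123 212.0962]
-50 [277.8163 212.9689] [280.6973 214.465 ] [279.0736 214.3632]
-30 [274.619  216.0374] [277.5257 217.5596] [275.8906 217.4489]
0 [269.6783 220.7798] [272.6242 222.3428] [270.972 222.218]
28 [264.9023 225.3648] [267.8858 226.9675] [266.2173 226.8287]
50 [261.0325 229.0802] [264.0462 230.7156] [262.3648 230.5651]
```

Run:
```python
from tgt import *
c=manip.calibration('scene')
a=cv2.imread('pics/s_f.png').astype(int);b=cv2.imread('pics/scene0.png').astype(int)
print('red-channel'); 
for v in range(204,217): print(v,a[v,276:290,2], b[v,276:290,2][:6])
s,M=cur()
tip=t+B@[-.0659,.05003,.03316]
for k in(0,.003,.02): print(k,proj(tip+k*n,c))
```

```text
red-channel
204 [ 50  52  50  53  57  57  57  56  59  68  96 128 143 143] [56 56 56 58 62 72]
205 [ 52  50  53  50  50  50  54  59  60  71 103 129 140 143] [59 57 63 59 58 56]
206 [ 54  52  50  50  50  53  59  63  63  64  88 115 131 135] [56 56 60 56 59 59]
207 [ 48  54  51  49  49  64  79  81  66  56  61  75  95 110] [55 58 55 59 59 59]
208 [ 46  51  51  51  50  88 133 122  79  52  47  55  61  74] [47 52 56 57 59 61]
209 [ 54  47  47  44  64 122 172 154  91  49  52  48  58  60] [52 48 47 53 52 59]
210 [ 58  54  49  50  83 153 191 166  96  52  54  57  60  60] [57 56 51 48 55 52]
211 [ 59  61  53  52  91 158 190 159  90  57  59  59  59  61] [60 57 58 49 46 49]
212 [ 60  60  57  51  64 107 126 103  65  51  56  59  64  61] [62 60 58 54 51 52]
213 [60 64 55 49 51 53 61 56 48 49 51 60 63 58] [58 58 51 50 47 49]
214 [59 56 50 47 48 52 53 56 58 55 53 62 61 57] [60 54 49 50 48 49]
215 [51 49 48 50 52 55 58 61 60 59 61 62 55 59] [55 50 52 50 55 57]
216 [51 50 48 50 58 62 64 60 61 61 62 55 56 71] [49 47 46 53 54 60]
0 [281.681  211.5384]
0.003 [281.9002 210.7643]
0.02 [283.1542 206.3378]
```

Request:
{"fn": "send_rows", "kwargs": {
  "motion": [
    [[0.06,0.01,-0.15,0,0,0],[0,0,0,0,0,0],[0,0,0,0,0,0]]
  ]
}}

```text
time: 10.3
tool_pos: [0.4604, 0.0492, 0.1585]
tool_rot: [0.623, 0.511, 0.489, -0.335]
contact_force: [-0.5, -0.1, 0.6]
gripper_width: 0.275
```

```bash
python3 chk.py g 10
```

```text
t 10.8 Fn 0.64 +- 0.10 tip book mm [-65.6397  49.9195  31.6439] w 0.27170250826330594
tip pred [323.9832 269.4174] rot err [-0.     -0.0004  0.001 ]
```

Request:
{"fn": "send_rows", "kwargs": {
  "motion": [
    [[0.03,0.008,-0.095,0,0,0],[0.03,0.008,-0.095,0,0,0],[0.03,0.008,-0.095,0,0,0],[0,0,0,0,0,0],[0,0,0,0,0,0]]
  ]
}}

```text
time: 11.22
tool_pos: [0.4613, 0.0494, 0.1556]
tool_rot: [0.623, 0.511, 0.489, -0.335]
contact_force: [-0.4, 0.5, 1.6]
gripper_width: 0.276
```

```bash
sed -i "s/F.append(s\['contact_force'\]@n)/F.append(s['contact_force']@B)/; s/'Fn %.2f +- %.2f'%(F.mean(),F.std()\/N\*\*.5)/'F bx,by,n',F.mean(0),'+-',F.std(0)\/N**.5/" chk.py; python3 chk.py h 12
```

```text
t 11.8167 F bx,by,n [-0.5393  0.144   1.28  ] +- [0.1417 0.1623 0.1485] tip book mm [-65.6576  49.9134  28.6248] w 0.2733397077555703
tip pred [321.3596 278.6855] rot err [-0.     -0.0005  0.001 ]
```

View pics/s_hz.png

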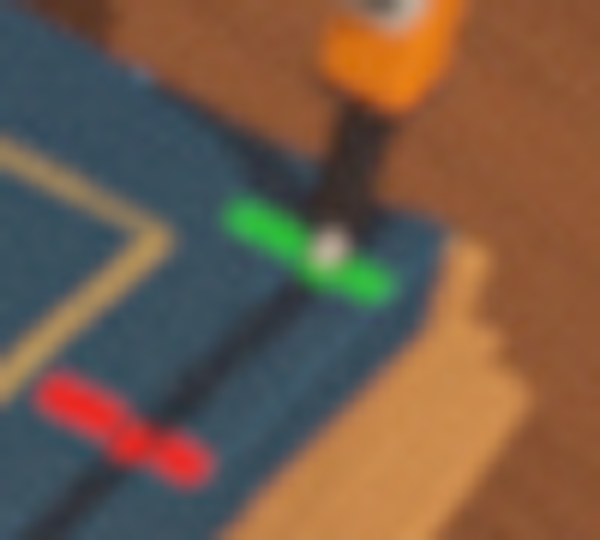

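Request:
{"fn": "send_rows", "kwargs": {
  "motion": [
    [[0.1,0.03,0.02,0,0,0],[0.19,0.053,0.052,0,0,0],[0.366,0.102,0.124,0,0,0],[0.366,0.102,0.124,0,0,0],[0.366,0.102,0.124,0,0,0],[0.366,0.102,0.124,0,0,0],[0.366,0.102,0.124,0,0,0],[0.366,0.102,0.124,0,0,0],[0.366,0.102,0.124,0,0,0],[0.183,0.051,0.062,0,0,0],[0.092,0.025,0.031,0,0,0],[0,0,0,0,0,0]]
  ]
}}

```text
time: 12.82
tool_pos: [0.4932, 0.0583, 0.1664]
tool_rot: [0.623, 0.511, 0.489, -0.334]
contact_force: [-1.7, 0.2, 1.4]
gripper_width: 0.269
```

```bash
python3 chk.py i 12
```

```text
t 13.4167 F bx,by,n [0.4624 0.2056 1.2921] +- [0.2032 0.1789 0.1682] tip book mm [-30.8534  49.8323  28.7434] w 0.2719812543920204
tip pred [255.3796 342.0797] rot err [-0.0002  0.0008  0.0011]
```

View pics/s_iz.png

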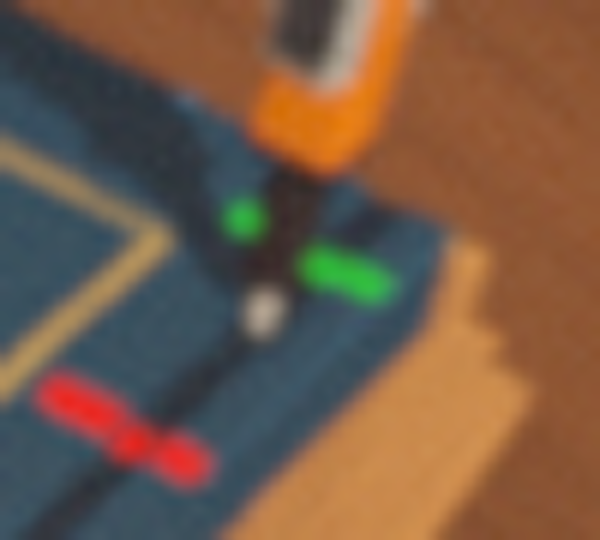

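Run:
```python
from tgt import *
c=manip.calibration('scene')
a=cv2.imread('pics/s_i.png').astype(int)
for v in range(209,224): print(v,a[v,266:286,2])
for v in (219,221,222): print(v,a[v,266:286].sum(-1))
for z in(28.74,33.3,36.3): print(z,proj(t+B@(np.array([-30.85,49.83,z])/1e3),c))
```

```text
209 [133 160 146  98  56  47  47  50  52  54  53  56  61  65  60  59  54  51
  49  48]
210 [156 178 155 106  60  49  51  52  50  49  55  56  59  62  60  56  48  52
  50  48]
211 [175 163 122  81  61  50  51  52  51  51  55  59  58  63  60  54  49  51
  52  52]
212 [158 120  78  62  56  56  47  47  51  54  54  61  62  63  57  47  47  48
  51  53]
213 [113  73  59  58  58  59  54  47  51  57  72  77  68  60  54  51  55  53
  49  50]
214 [ 68  60  55  61  60  58  57  51  54  81 122 129  95  62  50  55  53  60
  54  55]
215 [ 55  57  62  57  58  57  58  57  62 108 163 164 121  64  55  56  59  62
  61  60]
216 [ 56  60  57  57  59  58  57  54  63 113 167 156 104  61  56  56  59  63
  65  61]
217 [ 61  59  58  62  57  60  59  57  55  96 138 124  82  56  59  62  59  63
  61  61]
218 [60 60 59 60 59 58 55 51 54 60 81 78 61 59 61 60 59 62 61 53]
219 [57 60 61 60 59 56 50 53 48 51 56 56 58 60 59 61 63 57 60 60]
220 [60 60 57 59 56 52 49 47 48 53 57 60 61 59 62 63 60 57 55 60]
221 [58 62 60 53 50 50 45 51 58 59 58 63 61 61 61 60 58 61 62 90]
222 [ 59  57  54  52  51  51  50  59  59  62  59  61  64  60  61  56  60  61
  90 136]
223 [ 73  54  53  48  49  49  54  59  60  60  61  62  60  63  61  57  62  89
 135 174]
219 [231 239 239 235 230 215 193 186 164 179 206 213 225 239 237 246 253 233
 231 233]
221 [233 242 232 204 178 168 154 179 210 225 230 245 239 244 250 238 227 234
 231 260]
222 [234 221 203 183 171 167 175 216 223 240 233 242 252 248 241 223 233 228
 263 323]
28.74 [275.7802 218.0077]
33.3 [276.1075 216.8217]
36.3 [276.3236 216.0387]
```

Request:
{"fn": "send_rows", "kwargs": {
  "motion": [
    [[0.138,0.04,0.044,0,0,0],[0.276,0.079,0.088,0,0,0],[0.367,0.106,0.117,0,0,0],[0.367,0.106,0.117,0,0,0],[0.367,0.106,0.117,0,0,0],[0.367,0.106,0.117,0,0,0],[0.367,0.106,0.117,0,0,0],[0.276,0.079,0.088,0,0,0],[0.138,0.04,0.044,0,0,0],[0,0,0,0,0,0]]
  ]
}}

```text
time: 14.25
tool_pos: [0.52, 0.066, 0.1751]
tool_rot: [0.623, 0.511, 0.489, -0.334]
contact_force: [-1.4, 0.0, 0.7]
gripper_width: 0.275
```

```bash
python3 chk.py j 8
```

```text
t 14.65 F bx,by,n [0.4623 0.7192 1.8279] +- [0.263  0.1765 0.114 ] tip book mm [-1.5292 50.0822 28.3919] w 0.27055050313217144
tip pred [198.3746 399.5846] rot err [-0.0004  0.0017  0.0012]
```

Request:
{"fn": "send_rows", "kwargs": {
  "motion": [
    [[0.138,0.041,0.045,0,0,0],[0.275,0.082,0.09,0,0,0],[0.367,0.109,0.12,0,0,0],[0.367,0.109,0.12,0,0,0],[0.367,0.109,0.12,0,0,0],[0.367,0.109,0.12,0,0,0],[0.367,0.109,0.12,0,0,0],[0.321,0.095,0.105,0,0,0],[0.184,0.054,0.06,0,0,0],[0.092,0.027,0.03,0,0,0],[0,0,0,0,0,0]]
  ]
}}

```text
time: 15.57
tool_pos: [0.5484, 0.0744, 0.1843]
tool_rot: [0.623, 0.511, 0.489, -0.334]
contact_force: [-1.5, -0.3, 1.1]
gripper_width: 0.274
```

```bash
python3 chk.py k 12
python3 - <<'E'
from tgt import *
from look import crop
crop('top','k',(190,130,270,210),7)
c=manip.calibration('scene')
a=cv2.imread('pics/s_k.png').astype(int)
b=cv2.imread('pics/scene0.png').astype(int)
print('blue(nose grey)')
for v in range(219,233): print(v,a[v,256:276,0])
print('red excess now')
for v in range(219,233): print(v,(a[v,256:276,2]-a[v,256:276,1]))
s,M=cur();q=B.T@(s['tool_pos']+.091*M[:,0]-t)*1e3
for z in(33.3,36.3): print(z,proj(t+B@(np.array([q[0],q[1],z])/1e3),c))
E
```

```text
t 16.1667 F bx,by,n [0.4124 0.217  1.7489] +- [0.1792 0.1608 0.1753] tip book mm [29.3599 50.5891 27.9962] w 0.273013830114646
tip pred [136.9648 462.95  ] rot err [-0.0002  0.001   0.0011]
blue(nose grey)
219 [93 94 92 84 71 64 62 66 68 67 56 48 49 48 50 64 69 67 63 71]
220 [89 91 94 87 77 68 62 61 62 54 48 51 49 49 51 58 61 64 68 82]
221 [93 94 86 78 73 69 63 61 59 49 42 41 48 44 51 53 54 70 82 94]
222 [95 91 77 57 50 47 56 60 55 49 48 46 50 50 48 56 66 79 89 95]
223 [94 92 78 55 42 28 36 44 52 53 61 57 49 51 54 66 79 92 95 95]
224 [92 95 90 80 63 49 36 35 42 63 94 95 71 58 65 79 88 92 93 96]
225 [ 94  92  94  93  91  80  63  53  52  82 130 130  96  69  77  92  94  94
  97 102]
226 [ 96  93  95  97  97  93  92  76  62  87 136 139 101  69  84  92  95  98
 100 100]
227 [ 97  96  94  97  92  96  93  82  62  70 110 105  71  48  63  80  93  97
 101  97]
228 [ 93  92  93  95  94  90  83  70  58  60  77  79  64  45  44  61  89 101
  96  90]
229 [94 94 96 93 94 79 69 62 64 68 87 87 85 69 59 71 93 98 91 90]
230 [97 96 95 93 80 68 60 61 73 82 94 95 94 90 87 87 96 95 90 89]
231 [95 95 92 81 7
[... 696 characters left out ...]
 25  15  17  26   6 -17 -22 -21
 -22 -23]
226 [-22 -21 -25 -25 -17  12  54  94 116  89  42  31  55  97  75  26 -10 -23
 -23 -24]
227 [-21 -24 -23 -22 -27 -26 -16  35 103 108  68  68 123 169 151 100  39 -11
 -27 -22]
228 [-21 -20 -23 -23 -23 -20 -19   3  49  70  59  83 140 179 183 151  76   0
 -19 -19]
229 [-22 -22 -21 -22 -20 -15 -12  -6  -1   3   0  24  74 126 153 124  55  -6
 -23 -18]
230 [-21 -22 -21 -23 -13  -7  -3  -3 -12 -17 -23 -19  -2  34  60  46   4 -19
 -21 -17]
231 [-22 -21 -20 -12  -7  -6  -5 -10 -15 -19 -21 -22 -23 -17 -14 -16 -20 -22
 -17   5]
232 [-24 -21 -14  -6  -2  -3  -9 -16 -19 -20 -21 -21 -21 -22 -23 -24 -20 -21
  -3  30]
33.3 [266.3348 226.6124]
36.3 [266.5449 225.8142]
```

View pics/s_kz.png

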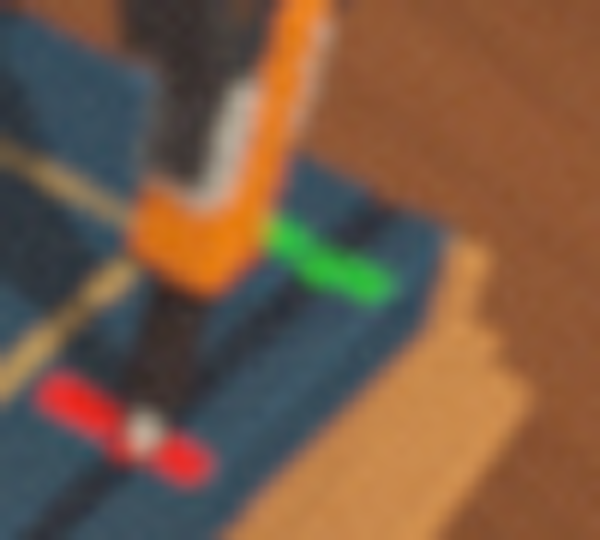

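View pics/top_kz.png

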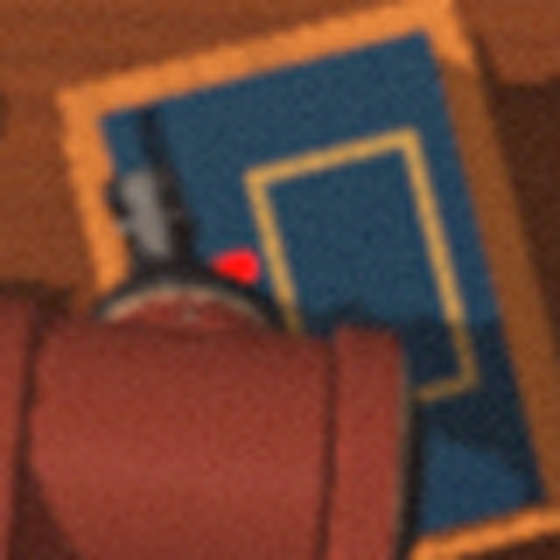

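Run:
```python
from tgt import *
b=cv2.imread('pics/scene0.png').astype(int);a=cv2.imread('pics/s_g.png').astype(int);a=(a+b)/2
d=a[...,2]-a[...,1]
for u in range(257,274):
    v=np.arange(218,234);w_=np.clip(d[v,u]-20,0,None); print(u,round((w_*v).sum()/w_.sum(),2),int(w_.max()),end=' | ')
b=cv2.imread('pics/top0.png').astype(int); d=b[...,2]-b[...,1]
c=manip.calibration('top')
print()
for x in (28.5,29.4,30.1): print(x,[proj(t+B@(np.array([x,y,z])/1e3),c) for y,z in((50,33.3),(51.5,33.3))])
for u in range(209,228):
    v=np.arange(160,180);w_=np.clip(d[v,u]-40,0,None); print(u,round((w_*v).sum()/max(w_.sum(),1),2),int(w_.max()),end=' | ')
```

```text
257 219.05 11 | 258 222.12 80 | 259 222.43 140 | 260 222.81 168 | 261 223.2 168 | 262 223.79 168 | 263 224.25 166 | 264 225.17 131 | 265 225.94 144 | 266 226.37 150 | 267 226.64 126 | 268 227.27 134 | 269 227.61 159 | 270 227.96 164 | 271 228.19 128 | 272 228.14 54 | 273 nan 0 | 
28.5 [array([217.5651, 169.3304]), array([217.0641, 169.4647])]
29.4 [array([217.4813, 169.0332]), array([216.9802, 169.1675])]
30.1 [array([217.4161, 168.8019]), array([216.9149, 168.9363])]
209 173.33 53 | 210 174.3 54 | 211 172.85 138 | 212 171.49 188 | 213 170.57 195 | 214 170.29 188 | 215 170.04 168 | 216 169.63 182 | 217 169.52 197 | 218 169.34 183 | 219 168.87 168 | 220 168.61 184 | 221 168.4 196 | 222 168.09 189 | 223 167.89 197 | 224 167.69 198 | 225 167.63 193 | 226 167.63 120 | 227 160.67 6 | <stdin>:5: RuntimeWarning: invalid value encountered in scalar divide
```

The nose ball is at about (266.5, 225.8) in the scene picture, on the red tab in the groove and within about 0.2 px of where I predicted it. The force gives about 6 mm of nose travel, and the meter is within 0.1° of square. I'm handing in.

```bash
python3 chk.py l 6; python3 -c "
from plant import manip
print(manip.job_done())"
```

```text
t 16.5167 F bx,by,n [1.283  0.3805 1.9999] +- [0.2526 0.2348 0.2037] tip book mm [28.6971 50.597  27.6895] w 0.2746644550829531
tip pred [138.1107 462.6011] rot err [ 0.     -0.0003  0.001 ]
the job is handed in; nothing more can be done
None
```

I lifted the orange meter from its block and set its nose in the groove at the green mark. I then drew it about 94 mm up the groove to the red mark at no more than 5 cm/s and handed the job in at 16.5 s. The draw had two short pauses to check force and position. The meter is still gripped and pressed there; no verdict is reported.

**Last checks:**
- **Push:** the spring force was about 3.1–3.3 N, which means the nose is in about 6–7 mm. Counting from the height where it first touched gives about 5.3–5.5 mm. Both are close to half way and not bottomed.
- **Squareness:** the gripper was within about 0.1° of square to the estimated cover, and the nose showed within about 0.2 px of where it should be, so the meter had not tilted in the grip.
- **Position:** in the scene picture the nose ball sits on the red tab, in the groove.

**What disagreed:**
- **Cameras:** the two cameras differ by about 1–2 mm on where the groove and marks are. I trusted the scene camera because it matched the arm; the top camera was never checked against it.
- **Along the groove:** the nose is about 0–1 mm from the red mark's centre. It started up to about 2 mm short of the green mark's centre, still on the tab.
- **Across the groove:** readings run from about 1.3 mm on one side of the groove's centre to 0.7 mm on the other. One rough reading said 2.8 mm, which would be outside the 2 mm of play. The side force stayed under about 0.7 N, so nothing suggested the nose was hard against a wall.

I did not take a final picture check of the other objects, but no unexpected contact force showed up.

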